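Square an engraver's brass panel in the fence corner and start its hold-down screw

ROBOT

A 6-joint arm with a two-finger parallel gripper is mounted at the origin on the work surface. World frame = base frame: x ahead of the robot, y to its left, z up, the work surface at z = 0. Lengths are in m, angles in rad, forces in N, time in s.
With the tool pointing down it reaches from about 0.25 to 0.8 m from the base axis. Payload 8.5 kg.
Tool frame: the origin (TCP) lies midway between the tips of the shut fingers; the grasp point (between the pads) lies 19 mm behind it (r.hold_point_z is the distance from the TCP to the grasp point, in m); z points along the fingers, y is the line along which they close (so a half turn about z gives the same grasp; the last joint's range is limited). The gripper opens to 85 mm and grips with 20 to 120 N. Pads are 22 mm wide; open, the fingers measure 114 mm over their backs; the gripper's body (76 mm by 85 mm) begins 54 mm behind the grasp point. The pads swing forward as they close: fully open they stand 13 mm farther back than shut.
Start: joints at [-1.288, 0.238, -0.013, 1.319, 0, 1.571], TCP at [0.146, -0.504, 0.231] pointing down, gripper open.
Joint ranges: [-2.66, 2.66], [-1.03, 1.9], [-1.14, 1.46], [-1.82, 2.27], [-1.45, 1.34], [-3.14, 3.14]. Speed limits (rad/s): [2.22, 2.22, 2.79, 3.14, 3.14, 3.14].

INTERFACE

Orientations are given as a unit quaternion [w, x, y, z].
In Python, from station import r gives the robot as it stands.
- The arm moves only by the shell command python3 -m jog 'ROWS' [FORCE]. ROWS is JSON, a list of rows, each an object with "translation": the shift along the tool's x, y, z in m, a list of three; "turn": the turn, a rotation vector about the tool's x, y, z in rad, a list of three; "grip": the finger opening in m, from 0 to 0.0854. A call has 1 to 12 rows; each row shifts and turns the commanded pose from where the row before left it, along the tool's axes as they then stand; what a row does not reach is not made up. A row lasts 1/8 s, in which the tool goes at most 62.5 mm and 10.7 degrees, less where a joint would pass 70% of its speed; a pose out of reach is approached as far as the arm can. A call is refused whole if a number of a shift passes 0.0625 or a number of a turn 0.188, either way. A call with a gripper value outside its range is refused whole. The fingers move at their own pace and stop on an object; FORCE is the grip in N (left out, the last holds). Time passes only in rows, so rows that do not move let the fingers close. It gives the time, the measured TCP pose, the force, the opening and the grip force at its end, in the units of the state.
- r.get_obs(): the state, without advancing time (a new reading comes with each control period).
- r.read_camera(name): name is "scene" or "top"; returns a dict with "image" (480x640x3 uint8, red, green, blue), "K" (3x3 intrinsics, pixels), "xyz" and "rotation" of the camera in the world. Camera axes: x right, y up, looking along -z (the intrinsics and any distortion apply to the point x, -y, -z); pixel columns grow to the right and rows downward; lengths in m; the calibration is good to about 2 mm. A picture is of the moment at which its call begins. There is no depth.
- r.close_job(): hands the job in; it is judged then, once.
The state is a dict: "t": time; "joint_pos": joint angles; "joint_vel": joint speeds; "joint_torque": joint torques, N m; "ee_pos": TCP position; "eef_rot": TCP orientation; "wrist_force": force on the tool from outside, world axes, zero at the start; "torque": the same for the moment, N m; "finger_gap": opening from 0.0 (shut) to 1.0 (fully open); "finger_force": force on a finger pad.
Only numpy, scipy, OpenCV 4.12 (cv2) and the standard library are available. Lean on these libraries where they do the work, as an engineer would, in place of code of your own. Each camera call takes 0.05 s, during which the arm holds its last target. There are 200 camera calls.

TASK

First push the brass-faced panel along the clamping plate until it lies square and flush against both fences of the corner, and leave it there. Then start the strap clamp's hold-down screw as a fitter does: turn its knob backward (anticlockwise from above) until you feel the thread drop, then give it one full turn forward. Finish while still gripping the knob, the screw started one turn and held still, and do not disturb the tools, glasses and tin standing around.

Things in the scene. Friction and masses are not known exactly. Their poses are not given: they have to be found in the camera images.
- fixture: Clamping plate fixed to the table: aluminium base 250 (x) by 280 (y) by 12 mm, origin at the centre of its underside, z up. Its strap clamp stands at x +20, y +90 mm: threaded steel boss 44 mm across, top 42 mm above the table, and a 10 mm guide pin at x +20, y +128 mm, top at 92 mm. A loose tin (46 across, 22 high) lies on it near x +90, y +107 mm.
- fence_corner (a point): Point on the plate's top face (12 mm above the table) where the inner faces of the two steel fence bars meet, at x +100, y +40 mm of the fixture; axes are the fixture's. The far fence runs 136 mm from here along -y, the side fence 170 mm along -x. Bars 14 mm wide and 20 mm high.
- panel: The loose work piece: wooden board with an engraved brass face, 150 (x) by 110 (y) by 16 mm thick, 0.25 to 0.5 kg, lying brass up on the plate 14 to 42 mm short of the fences and up to 0.2 rad askew. Origin at the centre of its underside, x along the long side, z up.
- panel_corner (a point): The panel's underside corner at x +75, y +55 mm of the panel, the one that belongs in the fence corner: when square and flush it coincides with fence_corner. Axes are the panel's.
- knob: Black fluted hand knob of the hold-down screw, a cylinder about 40 mm across, 26 mm tall; origin at the centre of its underside, 108 mm above the table when the strap joint reads 0, on the screw's axis; grip it across at any angle. A 20 mm thick neck, 18 mm long, joins it to the strap below. Knob, screw and strap weigh 0.5 kg in all and fall by their weight if the thread lets them and nothing grips the knob.
- screw (a joint): Screw angle (rad), growing clockwise from above (forward). Right-hand thread, pitch 6 mm, little friction, stays where left. Starts at 0.5 to 2.6, on top of the boss's first thread. Turned backward it rises 6 mm a turn until just past 0 (-0.1 to -0.25), where it can drop 6 mm. A firm grip holds it up: let it down or open. After the drop, forward turning sinks it 6 mm a turn.
- strap (a joint): How far screw, knob and strap have sunk (m), growing downward; 0 is level with the top of the boss's thread. Starts at 0.0005 to 0.0028; about 0.006 just after the drop; 0.012 one turn forward from there. The strap is a dark steel bar 30 by 135 by 12 mm that does not turn, underside 74 mm above the table at 0; its rubber foot (tip 58 mm up at 0) hangs over the panel's place and stays clear of the panel.
- tin: Bystander: small round tin, 46 mm across, 22 mm high, on the plate's far left corner. Origin under its centre.
Not all that is in view belongs to the job. Leave any blue or pink look-alike of the panel alone.

How it is judged:
On the way, in this order (a step that is already met when the one before it is completed fails the run):
1. the panel lies square and flush against both fences (x of panel_corner in the frame of fence_corner above -0.0025 m and y of panel_corner in the frame of fence_corner above -0.0025 m and angle between the x axis of panel and the x axis of fixture, either way round below 0.02 rad), for 0.2 s.
2. the screw, turned backward, has dropped behind the boss's first thread (value of joint screw below 0.4 rad and value of joint strap above 0.0042 m), for 0.1 s.
At the end, for the whole second after the job is handed in: The panel lies flat in the fence corner, its corner within 3 mm of both fences and square within 0.025 rad; after the drop the screw has been turned forward one turn, give or take a third of a turn (sunk 10 to 14.4 mm), stands still, and the gripper still grips the knob (more than 3 N) (x of panel_corner in the frame of fence_corner above -0.003 m and y of panel_corner in the frame of fence_corner above -0.003 m and z of panel_corner in the frame of fence_corner below 0.002 m and angle between the x axis of panel and the x axis of fixture, either way round below 0.025 rad and value of joint strap between 0.01 and 0.0144 m and contact force between the fingers and knob above 3 N and velocity of joint screw between -0.1 and 0.1 rad/s); the arm keeps its last pose, push and grip.
It fails at once if the screw was driven forward without having dropped into the thread (value of joint screw above 4.2 rad and value of joint strap below 0.006 m).
It fails at once if a tool, glass or tin standing around was disturbed (distance of any of tin, hammer, brush, glass_a, glass_b, punch_pot, dish, gauge from where it was at the start of the episode above 0.02 m).
It also fails if it takes over 72 s, if anything falls off the work surface, if the arm or the gripper's body presses on something with over 40 N, if the wrist force passes 120 N, or if a joint passes its speed limit or range.

## Working session

There is one attempt and no reset: what is moved stays moved. The work goes in short steps, Python scripts to look and compute and a shell command to move; the robot and the scene stay as the last step left them, time stands still between calls to the robot, and variables do not carry over. Pictures are saved under pics/ and viewed, at most 10 in all, crops included, and the job is handed in when it is done.

```bash
ls; mkdir -p pics
python3 - <<'E'
from station import r
import cv2
for n in ("scene","top"):
    c=r.read_camera(n); cv2.imwrite(f"pics/{n}0.png",c["image"][:,:,::-1]); print(n,c["K"],c["xyz"],c["rotation"],[k for k in c])
o=r.get_obs(); print(o)
E
```

```text
pics
scene [[569.34142306   0.         320.43107551]
 [  0.         569.34142306 237.37070596]
 [  0.           0.           1.        ]] [1.23189833 0.57747454 1.01472238] [0.38389366 0.15973337 0.36648766 0.8323447 ] ['image', 'K', 'xyz', 'rotation']
top [[485.72634325   0.         320.21018153]
 [  0.         485.72634325 240.74576595]
 [  0.           0.           1.        ]] [ 0.43893402 -0.04251242  1.33953341] [-0.70384282 -0.00839839  0.01812592  0.71007478] ['image', 'K', 'xyz', 'rotation']
{'t': 0.1, 'joint_pos': array([-1.28800480e+00,  2.38723017e-01, -1.41582808e-02,  1.31916446e+00,
        3.97860734e-06,  1.57081894e+00]), 'joint_vel': array([-0.00041649, -0.00122895,  0.00050425, -0.00063299,  0.00084593,
        0.00074687]), 'joint_torque': array([-2.83827612e-04, -5.39723468e+01,  3.46995592e+01,  1.34805014e-02,
       -2.16671259e-05, -4.18337066e-06]), 'ee_pos': array([ 0.14639753, -0.5038086 ,  0.23074527]), 'eef_rot': array([-6.18759191e-04,  9.90021663e-01,  1.40913864e-01, -8.60754631e-05]), 'wrist_force': array([-0.51099903, -0.02710723,  0.01253436]), 'torque': array([ 0.04773997,  0.0337184 , -0.0055865 ]), 'finger_force': 0.0, 'finger_gap': 1.0023968091738062}
```

View pics/top0.png

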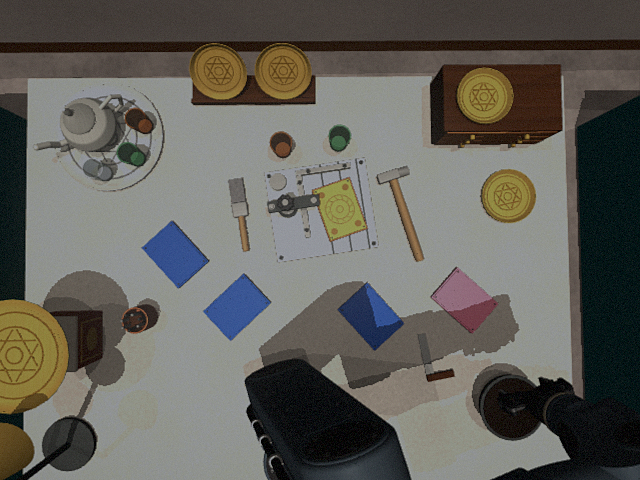

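View pics/scene0.png

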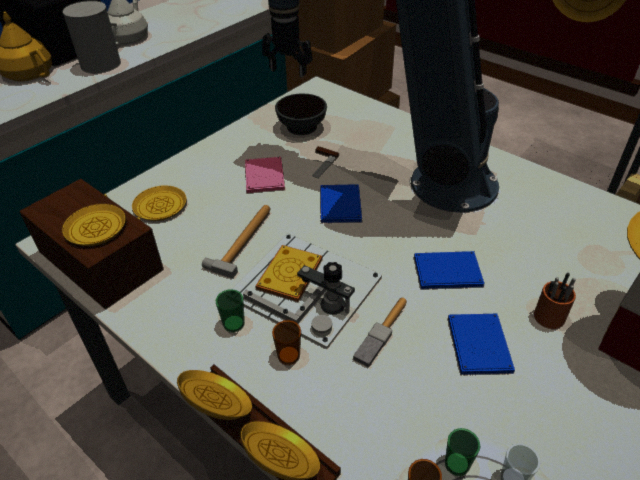

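The top view has the plate at about (322,210), the panel at (340,209), the knob at (288,201), the hammer at right, the brush at left and glasses above. I'll make an enlarged crop.

```bash
cat > h.py <<'E'
from station import r
import numpy as np, cv2
from scipy.spatial.transform import Rotation as R
def cam(n): 
    c=r.read_camera(n); q=c["rotation"]; c["R"]=R.from_quat([q[1],q[2],q[3],q[0]]).as_matrix(); return c
def ray(c,u,v):
    K=c["K"]; d=np.array([(u-K[0,2])/K[0,0],-(v-K[1,2])/K[1,1],-1.0]); return c["R"]@d
def onz(c,u,v,z):
    d=ray(c,u,v); return c["xyz"]+d*(z-c["xyz"][2])/d[2]
def proj(c,p):
    x=c["R"].T@(np.asarray(p)-c["xyz"]); K=c["K"]; return K[0,0]*x[0]/-x[2]+K[0,2],K[1,1]*-x[1]/-x[2]+K[1,2]
def brass(c,box):
    u0,v0,u1,v1=box; im=cv2.cvtColor(c["image"],cv2.COLOR_RGB2HSV)[v0:v1,u0:u1]
    m=cv2.inRange(im,(20,120,60),(35,255,255)); m=cv2.morphologyEx(m,cv2.MORPH_CLOSE,np.ones((7,7)))
    k=max(cv2.findContours(m,0,2)[0],key=cv2.contourArea); return k.reshape(-1,2)+[u0,v0]
def crop(c,box,s,f):
    u0,v0,u1,v1=box; cv2.imwrite(f,cv2.resize(c["image"][v0:v1,u0:u1,::-1],None,fx=s,fy=s,interpolation=cv2.INTER_CUBIC))
E
python3 - <<'E'
from h import *
c=cam("top"); crop(c,(225,120,425,270),4,"pics/t1.png")
s=cam("scene"); crop(s,(190,200,420,370),3.4,"pics/s1.png")
k=brass(c,(300,165,375,250)); rc=cv2.minAreaRect(k.astype(np.float32)); print(rc)
for p in cv2.boxPoints(rc): print(p,onz(c,*p,.028).round(4))
E
```

```text
((339.3553771972656, 208.75692749023438), (52.58557891845703, 37.9969596862793), 70.55996704101562)
[312.68924 190.28616] [ 0.6252 -0.0416  0.028 ]
[348.52    177.64001] [ 0.659  -0.1393  0.028 ]
[366.0215  227.22769] [ 0.5237 -0.1852  0.028 ]
[330.19077 239.87384] [ 0.4902 -0.0878  0.028 ]
```

View pics/t1.png

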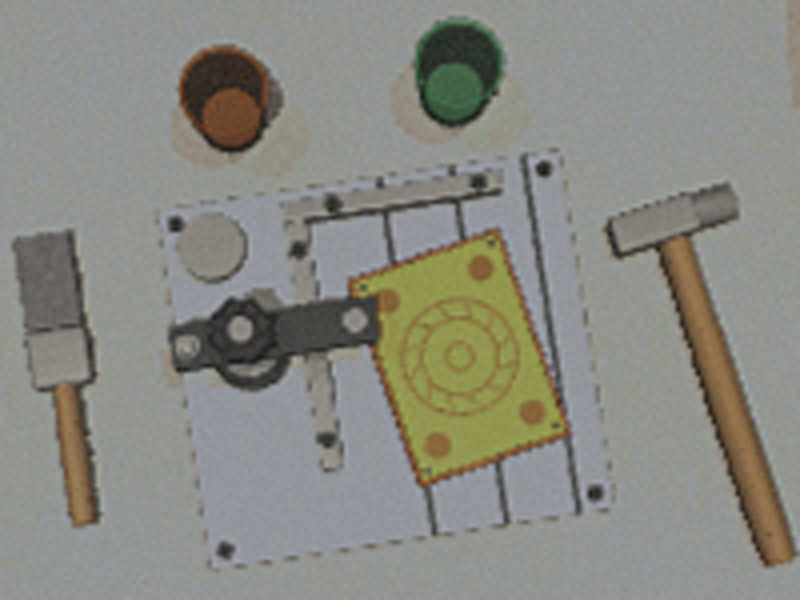

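View pics/s1.png

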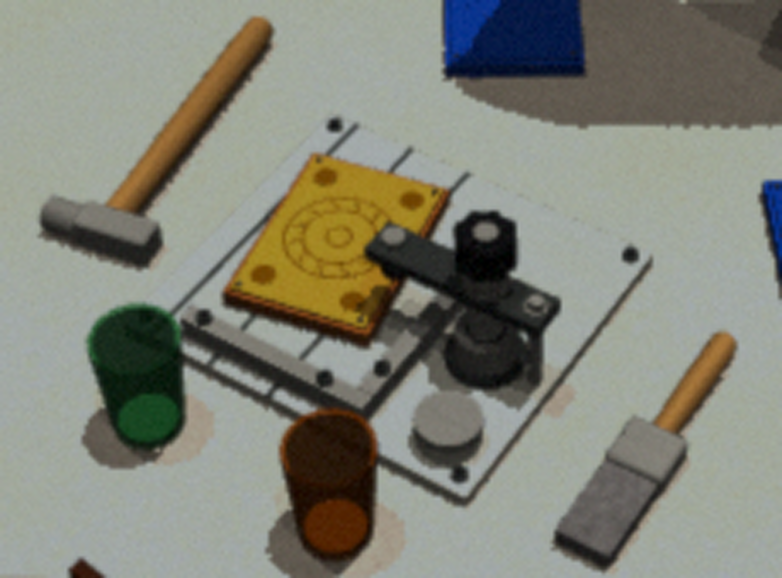

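The crop shows plate corners at (158,208), (560,150), (612,512), (213,570). Panel corners are about (497,230), (350,283), (424,484), (568,434). The knob is at (240,328) and the foot end at (378,320).

```bash
cat >> h.py <<'E'
def fixture(c):
    P=np.array([onz(c,225+u/4,120+v/4,.012) for u,v in [(158,208),(560,150),(612,512),(213,570)]])
    L=np.array([[125,140],[125,-140],[-125,-140],[-125,140]])/1000
    A=P[:,:2]-P[:,:2].mean(0); a=np.arctan2((L[:,0]*A[:,1]-L[:,1]*A[:,0]).sum(),(L*A).sum())
    return P,P[:,:2].mean(0),a
E
python3 - <<'E'
from h import *
c=cam("top"); P,o,a=fixture(c); print(P.round(4),o,a)
F=lambda x,y:o+np.array([[np.cos(a),-np.sin(a)],[np.sin(a),np.cos(a)]])@[x,y]
G=lambda p:np.array([[np.cos(a),np.sin(a)],[-np.sin(a),np.cos(a)]])@(np.array(p)[:2]-o)
print("fence corner",F(.1,.04),"knob",F(.02,.09))
for n,u,v,z in [("fence corner in",312,220,.032),("knob cap",240,328,.135),("tin",212,245,.034)]:
    p=onz(c,225+u/4,120+v/4,z); print(n,p.round(4),G(p).round(4))
for u,v in [(497,230),(350,283),(424,484),(568,434)]:
    p=onz(c,225+u/4,120+v/4,.028); print(p.round(4),G(p).round(4))
s=cam("scene")
for n,u,v,z in [("knobcap s",486,232,.134),("fencecorn s",364,405,.032)]:
    p=onz(s,190+u/3.4,200+v/3.4,z); print(n,p.round(4),G(p).round(4))
E
```

```text
[[ 0.6789  0.0902  0.012 ]
 [ 0.7172 -0.1866  0.012 ]
 [ 0.4674 -0.2191  0.012 ]
 [ 0.4303  0.054   0.012 ]] [ 0.57345998 -0.0653493 ] 0.13680068509386625
fence corner [ 0.66707074 -0.01208557] knob [0.58099943 0.02653735]
fence corner in [ 0.6664 -0.0158  0.032 ] [0.0988 0.0365]
knob cap [0.5812 0.0274 0.135 ] [0.0204 0.0908]
tin [0.6495 0.0518 0.034 ] [0.0913 0.1057]
[ 0.6594 -0.1413  0.028 ] [ 0.0748 -0.0869]
[ 0.6239 -0.0411  0.028 ] [0.0533 0.0171]
[ 0.4871 -0.0899  0.028 ] [-0.0889 -0.0126]
[ 0.5202 -0.1878  0.028 ] [-0.0695 -0.1141]
knobcap s [0.5798 0.0308 0.134 ] [0.0194 0.0944]
fencecorn s [0.6741 0.0068 0.032 ] [0.1096 0.0578]
```

```bash
cat >> h.py <<'E'
O=np.array([.5735,-.0655]); AF=.137
Rf=np.array([[np.cos(AF),-np.sin(AF)],[np.sin(AF),np.cos(AF)]])
def F(x,y): return O+Rf@[x,y]
def G(p): return Rf.T@(np.array(p)[:2]-O)
def st():
    o=r.get_obs(); q=o["eef_rot"]; M=R.from_quat([q[1],q[2],q[3],q[0]]).as_matrix()
    th=np.arctan2(M[1,0],M[0,0]); print("t",round(o["t"],2),"fix xy",G(o["ee_pos"]).round(4),"z",o["ee_pos"][2].round(4),"th-AF",round(th-AF,4),"tilt",M[:,2].round(3),"W",o["wrist_force"].round(1),"j6",o["joint_pos"][5].round(2),"ff",round(o["finger_force"],1),"gap",round(o["finger_gap"],3)); return o,M,th
def go(x,y,z,th):
    "th relative to fixture"
    o,M,t=st(); d=np.r_[F(x,y),z]-o["ee_pos"]; print("tool shift",(M.T@d).round(4),"turn about tool z",round(-((th+AF-t+np.pi)%(2*np.pi)-np.pi),4))
E
python3 -c "
from h import *
go(-.01,-.130,.231,np.pi/2)"
```

```text
t 0.3 fix xy [-0.4829 -0.3761] z 0.2311 th-AF 0.1458 tilt [-0.     0.001 -1.   ] W [-0.3  0.3  0.3] j6 1.57 ff 0.0 gap 0.999
tool shift [ 5.037e-01 -1.748e-01  2.000e-04] turn about tool z -1.425
```

```bash
python3 -m jog '[{"translation":[0.05,-0.0175,0],"turn":[0,0,0],"grip":0.085},{"translation":[0.05,-0.0175,0],"turn":[0,0,0],"grip":0.085},{"translation":[0.05,-0.0175,0],"turn":[0,0,0],"grip":0.085},{"translation":[0.05,-0.0175,0],"turn":[0,0,0],"grip":0.085},{"translation":[0.05,-0.0175,0],"turn":[0,0,0],"grip":0.085},{"translation":[0.05,-0.0175,0],"turn":[0,0,0],"grip":0.085},{"translation":[0.05,-0.0175,0],"turn":[0,0,0],"grip":0.085},{"translation":[0.05,-0.0175,0],"turn":[0,0,0],"grip":0.085},{"translation":[0.05,-0.0175,0],"turn":[0,0,0],"grip":0.085},{"translation":[0.05,-0.0175,0],"turn":[0,0,0],"grip":0.085}]' 20
python3 -m jog '[{"translation":[0,0,0],"turn":[0,0,-0.178],"grip":0.085},{"translation":[0,0,0],"turn":[0,0,-0.178],"grip":0.085},{"translation":[0,0,0],"turn":[0,0,-0.178],"grip":0.085},{"translation":[0,0,0],"turn":[0,0,-0.178],"grip":0.085},{"translation":[0,0,0],"turn":[0,0,-0.178],"grip":0.085},{"translation":[0,0,0],"turn":[0,0,-0.178],"grip":0.085},{"translation":[0,0,0],"turn":[0,0,-0.178],"grip":0.085},{"translation":[0,0,0],"turn":[0,0,-0.178],"grip":0.085},{"translation":[0,0,0],"turn":[0,0,0],"grip":0.085}]'
python3 -c "
from h import *
go(-.01,-.130,.008,np.pi/2)"
```

```text
t: 1.55
ee_pos: [0.5791, -0.1953, 0.2313]
eef_rot: [0.0, 0.99, 0.141, 0.0]
wrist_force: [1.2, -1.1, 0.7]
finger_gap: 0.995
finger_force: 0.0
t: 2.68
ee_pos: [0.5778, -0.1965, 0.2312]
eef_rot: [-0.0, 0.658, 0.753, -0.0]
wrist_force: [-0.2, -0.5, 0.3]
finger_gap: 0.996
finger_force: 0.0
t 2.67 fix xy [-0.0137 -0.1304] z 0.2312 th-AF 1.5686 tilt [-0.  0. -1.] W [-0.2 -0.5  0.3] j6 1.11 ff 0.0 gap 0.996
tool shift [0.0004 0.0037 0.2232] turn about tool z -0.0022
```

```bash
python3 -m jog '[{"translation":[0,0.0035,0.05],"turn":[0,0,0],"grip":0.085},{"translation":[0,0,0.05],"turn":[0,0,0],"grip":0.085},{"translation":[0,0,0.05],"turn":[0,0,0],"grip":0.085},{"translation":[0,0,0.04],"turn":[0,0,0],"grip":0.085},{"translation":[0,0,0.012],"turn":[0,0,0],"grip":0.085},{"translation":[0,0,0.01],"turn":[0,0,0],"grip":0.085},{"translation":[0,0,0.005],"turn":[0,0,0],"grip":0.085},{"translation":[0,0,0],"turn":[0,0,0],"grip":0.085}]'
python3 - <<'E'
from h import *
st(); s=cam("scene"); crop(s,(190,170,420,340),3.4,"pics/s2.png")
E
```

```text
t: 3.68
ee_pos: [0.5818, -0.1962, 0.0151]
eef_rot: [0.001, 0.658, 0.753, 0.0]
wrist_force: [-0.4, -0.6, 0.3]
finger_gap: 0.997
finger_force: 0.0
t 3.67 fix xy [-0.0097 -0.1306] z 0.0151 th-AF 1.5693 tilt [ 0.001 -0.    -1.   ] W [-0.4 -0.6  0.3] j6 1.11 ff 0.0 gap 0.997
```

View pics/s2.png

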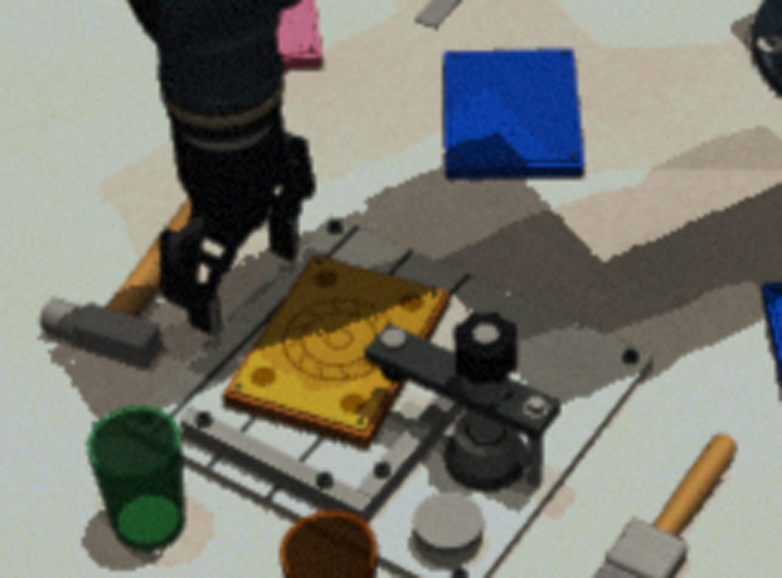

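The fingers stand at the panel's outer long side, tips at crop (205,330) and (285,258), still a little high. I'll lower 9 mm and push.

```bash
python3 -m jog '[{"translation":[0,0,0.009],"turn":[0,0,0],"grip":0.085},{"translation":[0,0,0],"turn":[0,0,0],"grip":0.085},{"translation":[0.005,0,0],"turn":[0,0,0],"grip":0.085},{"translation":[0.005,0,0],"turn":[0,0,0],"grip":0.085},{"translation":[0.005,0,0],"turn":[0,0,0],"grip":0.085},{"translation":[0.005,0,0],"turn":[0,0,0],"grip":0.085},{"translation":[0.005,0,0],"turn":[0,0,0],"grip":0.085},{"translation":[0.005,0,0],"turn":[0,0,0],"grip":0.085},{"translation":[0.005,0,0],"turn":[0,0,0],"grip":0.085}]'
python3 - <<'E'
from h import *
st()
c=cam("top"); k=brass(c,(290,165,375,250)); rc=cv2.minAreaRect(k.astype(np.float32))
for p in cv2.boxPoints(rc): print(G(onz(c,*p,.028)).round(4))
E
```

```text
t: 4.85
ee_pos: [0.5764, -0.161, 0.0053]
eef_rot: [-0.0, 0.657, 0.754, -0.0]
wrist_force: [-0.4, -1.8, -0.4]
finger_gap: 0.996
finger_force: 0.8
t 4.85 fix xy [-0.0101 -0.095 ] z 0.0053 th-AF 1.5698 tilt [-0.  0. -1.] W [-0.4 -1.8 -0.4] j6 1.16 ff 0.8 gap 0.996
[0.0738 0.025 ]
[ 0.0777 -0.0768]
[-0.0647 -0.0815]
[-0.0685  0.0199]
```

```bash
python3 -m jog '[{"translation":[0.003,0,0],"turn":[0,0,0],"grip":0.085},{"translation":[0.003,0,0],"turn":[0,0,0],"grip":0.085},{"translation":[0.003,0,0],"turn":[0,0,0],"grip":0.085},{"translation":[0.003,0,0],"turn":[0,0,0],"grip":0.085},{"translation":[0,0,0],"turn":[0,0,0],"grip":0.085}]'; python3 -c "
from h import *
st()"
```

```text
t: 5.52
ee_pos: [0.5749, -0.1491, 0.0054]
eef_rot: [-0.0, 0.657, 0.754, 0.0]
wrist_force: [0.1, -0.3, 0.2]
finger_gap: 0.994
finger_force: 0.0
t 5.53 fix xy [-0.01  -0.083] z 0.0054 th-AF 1.5702 tilt [ 0.     0.001 -1.   ] W [ 0.1 -0.3  0.2] j6 1.18 ff 0.0 gap 0.994
```

```bash
python3 -m jog '[{"translation":[0.002,0,0],"turn":[0,0,0],"grip":0.085},{"translation":[0.002,0,0],"turn":[0,0,0],"grip":0.085},{"translation":[0,0,0],"turn":[0,0,0],"grip":0.085}]'; python3 -m jog '[{"translation":[0.002,0,0],"turn":[0,0,0],"grip":0.085},{"translation":[0,0,0],"turn":[0,0,0],"grip":0.085}]'; python3 -m jog '[{"translation":[0.002,0,0],"turn":[0,0,0],"grip":0.085},{"translation":[0,0,0],"turn":[0,0,0],"grip":0.085}]'; python3 -c "
from h import *
st()"
```

```text
t: 5.9
ee_pos: [0.5744, -0.1453, 0.0053]
eef_rot: [-0.0, 0.657, 0.754, 0.0]
wrist_force: [0.7, -1.1, -0.0]
finger_gap: 0.996
finger_force: 0.5
t: 6.15
ee_pos: [0.5746, -0.1445, 0.0055]
eef_rot: [0.001, 0.657, 0.753, -0.001]
wrist_force: [1.0, -5.7, -1.7]
finger_gap: 0.996
finger_force: 3.5
t: 6.4
ee_pos: [0.5749, -0.1444, 0.0058]
eef_rot: [0.003, 0.658, 0.753, -0.001]
wrist_force: [2.8, -15.1, -0.5]
finger_gap: 0.997
finger_force: 7.8
t 6.4 fix xy [-0.0094 -0.0783] z 0.0058 th-AF 1.5691 tilt [ 0.002 -0.006 -1.   ] W [  2.8 -15.1  -0.5] j6 1.19 ff 7.8 gap 0.997
```

```bash
python3 -m jog '[{"translation":[-0.008,0,0],"turn":[0,0,0],"grip":0.085},{"translation":[-0.008,0,-0.01],"turn":[0,0,0],"grip":0.06},{"translation":[0,-0.02,-0.03],"turn":[0,0,0],"grip":0.06},{"translation":[0,-0.04,-0.03],"turn":[0,0,0],"grip":0.06},{"translation":[0.03,-0.036,0],"turn":[0,0,0],"grip":0.06},{"translation":[0.03,0,0],"turn":[0,0,0],"grip":0.06},{"translation":[0.02,0,0],"turn":[0,0,0],"grip":0.06},{"translation":[0,0,0],"turn":[0,0,0.175],"grip":0.06},{"translation":[0,0,0],"turn":[0,0,0.175],"grip":0.06},{"translation":[0,0,0],"turn":[0,0,0.175],"grip":0.06},{"translation":[0,0,0],"turn":[0,0,0.175],"grip":0.06}]'
python3 -m jog '[{"translation":[0,0,0],"turn":[0,0,0.175],"grip":0.06},{"translation":[0,0,0],"turn":[0,0,0.175],"grip":0.06},{"translation":[0,0,0],"turn":[0,0,0.175],"grip":0.06},{"translation":[0,0,0],"turn":[0,0,0.175],"grip":0.06},{"translation":[0,0,0],"turn":[0,0,0.168],"grip":0.06},{"translation":[0,0,0],"turn":[0,0,0],"grip":0.06}]'
python3 - <<'E'
from h import *
go(-.105,-.015,.010,0)
c=cam("top"); k=brass(c,(290,165,375,250)); rc=cv2.minAreaRect(k.astype(np.float32))
for p in cv2.boxPoints(rc): print(G(onz(c,*p,.028)).round(4))
E
```

```text
t: 7.78
ee_pos: [0.4701, -0.091, 0.076]
eef_rot: [-0.0, 0.877, 0.48, 0.0]
wrist_force: [-0.3, 0.4, 0.2]
finger_gap: 0.706
finger_force: 0.0
t: 8.52
ee_pos: [0.4701, -0.0912, 0.0758]
eef_rot: [-0.0, 0.998, 0.07, 0.0]
wrist_force: [0.5, 0.5, -0.2]
finger_gap: 0.703
finger_force: 0.0
t 8.53 fix xy [-0.1059 -0.0113] z 0.0758 th-AF 0.003 tilt [ 0.  0. -1.] W [ 0.5  0.5 -0.2] j6 2.81 ff 0.0 gap 0.703
tool shift [0.0008 0.0037 0.0658] turn about tool z 0.003
[0.0787 0.0378]
[ 0.0786 -0.0644]
[-0.0104 -0.0638]
[-0.0102  0.0381]
```

```bash
python3 -m jog '[{"translation":[0,0.0037,0.03],"turn":[0,0,0.003],"grip":0.06},{"translation":[0,0,0.022],"turn":[0,0,0],"grip":0.06},{"translation":[0,0,0.008],"turn":[0,0,0],"grip":0.06},{"translation":[0,0,0],"turn":[0,0,0],"grip":0.06},{"translation":[0.008,0,0],"turn":[0,0,0],"grip":0.06},{"translation":[0.008,0,0],"turn":[0,0,0],"grip":0.06},{"translation":[0.005,0,0],"turn":[0,0,0],"grip":0.06},{"translation":[0.005,0,0],"turn":[0,0,0],"grip":0.06},{"translation":[0.005,0,0],"turn":[0,0,0],"grip":0.06},{"translation":[0.005,0,0],"turn":[0,0,0],"grip":0.06},{"translation":[0,0,0],"turn":[0,0,0],"grip":0.06}]'; python3 -c "
from h import *
st()
c=cam('top'); k=brass(c,(290,165,375,250)); rc=cv2.minAreaRect(k.astype(np.float32))
for p in cv2.boxPoints(rc): print(G(onz(c,*p,.028)).round(4))"
```

```text
t: 9.95
ee_pos: [0.506, -0.0899, 0.0151]
eef_rot: [-0.0, 0.998, 0.068, -0.0]
wrist_force: [-1.9, 0.3, 1.0]
finger_gap: 0.703
finger_force: 0.9
t 9.95 fix xy [-0.0702 -0.0149] z 0.0151 th-AF -0.0011 tilt [-0.001  0.    -1.   ] W [-1.9  0.3  1. ] j6 2.83 ff 0.9 gap 0.703
[0.0988 0.0347]
[ 0.0874 -0.0678]
[ 0.0356 -0.0619]
[0.047  0.0405]
```

```bash
python3 -m jog '[{"translation":[0.004,0,0],"turn":[0,0,0],"grip":0.06},{"translation":[0.003,0,0],"turn":[0,0,0],"grip":0.06},{"translation":[0,0,0],"turn":[0,0,0],"grip":0.06}]';  python3 -m jog '[{"translation":[0.002,0,0],"turn":[0,0,0],"grip":0.06},{"translation":[0,0,0],"turn":[0,0,0],"grip":0.06}]'; python3 -m jog '[{"translation":[0.002,0,0],"turn":[0,0,0],"grip":0.06},{"translation":[0,0,0],"turn":[0,0,0],"grip":0.06}]'; python3 -c "
from h import *
st()"
```

```text
t: 10.38
ee_pos: [0.5139, -0.089, 0.0154]
eef_rot: [-0.0, 0.998, 0.068, 0.0]
wrist_force: [-0.4, -0.2, -0.3]
finger_gap: 0.703
finger_force: 0.0
t: 10.62
ee_pos: [0.5148, -0.0888, 0.0153]
eef_rot: [-0.0, 0.998, 0.068, -0.0]
wrist_force: [-3.8, -1.3, 2.0]
finger_gap: 0.704
finger_force: 2.0
t: 10.88
ee_pos: [0.5158, -0.0886, 0.0152]
eef_rot: [0.0, 0.998, 0.068, -0.001]
wrist_force: [-7.0, -2.3, 5.5]
finger_gap: 0.703
finger_force: 3.7
t 10.88 fix xy [-0.0603 -0.015 ] z 0.0152 th-AF -0.0014 tilt [-0.002 -0.    -1.   ] W [-7.  -2.3  5.5] j6 2.84 ff 3.7 gap 0.703
```

```bash
python3 -m jog '[{"translation":[0.002,0,0],"turn":[0,0,0],"grip":0.06},{"translation":[0,0,0],"turn":[0,0,0],"grip":0.06}]'; python3 -m jog '[{"translation":[0.002,0,0],"turn":[0,0,0],"grip":0.06},{"translation":[0,0,0],"turn":[0,0,0],"grip":0.06}]'; python3 -c "
from h import *
st()
c=cam('scene'); crop(c,(190,170,420,340),3.4,'pics/s3.png')"
```

```text
t: 11.12
ee_pos: [0.5159, -0.0885, 0.015]
eef_rot: [0.0, 0.998, 0.068, -0.003]
wrist_force: [-13.5, -2.8, 10.5]
finger_gap: 0.7
finger_force: 7.1
t: 11.38
ee_pos: [0.5159, -0.0884, 0.0148]
eef_rot: [0.0, 0.998, 0.067, -0.004]
wrist_force: [-20.5, -4.7, 15.3]
finger_gap: 0.707
finger_force: 10.4
t 11.38 fix xy [-0.0602 -0.0148] z 0.0148 th-AF -0.0021 tilt [-0.009 -0.001 -1.   ] W [-20.5  -4.7  15.3] j6 2.84 ff 10.4 gap 0.707
```

View pics/s3.png

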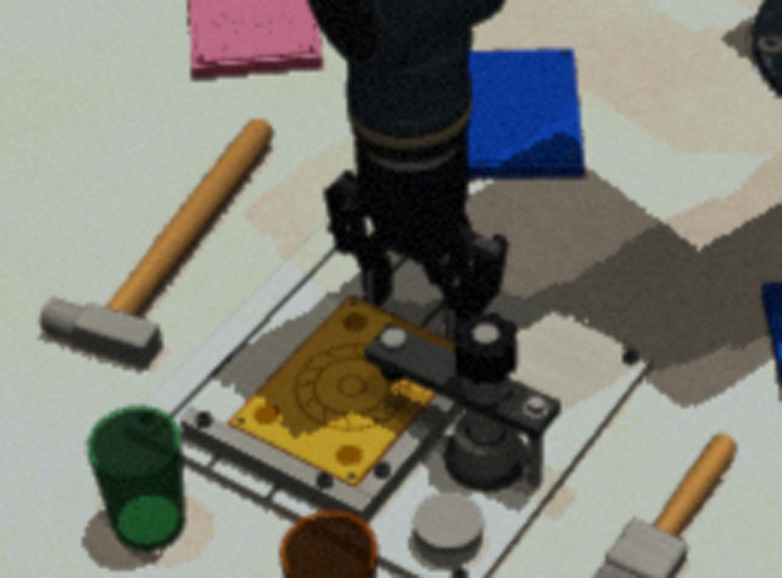

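It looks seated at the far fence (crop (290,450)). I'll back off, check from above and head toward the knob.

```bash
python3 -m jog '[{"translation":[-0.01,0,0],"turn":[0,0,0],"grip":0.085},{"translation":[-0.02,0,-0.02],"turn":[0,0,0],"grip":0.085},{"translation":[-0.06,0,-0.05],"turn":[0,0,0],"grip":0.085},{"translation":[-0.06,0,-0.05],"turn":[0,0,0],"grip":0.085},{"translation":[0,0,-0.05],"turn":[0,0,0],"grip":0.085},{"translation":[0,0,0],"turn":[0,0,0],"grip":0.085}]'
python3 - <<'E'
from h import *
st()
c=cam('top'); crop(c,(260,145,400,250),5.7,'pics/t2.png')
E
```

```text
t: 12.18
ee_pos: [0.3987, -0.1057, 0.1691]
eef_rot: [0.001, 0.998, 0.068, 0.004]
wrist_force: [1.0, -0.5, -0.0]
finger_gap: 0.997
finger_force: 0.0
t 12.18 fix xy [-0.1786 -0.0159] z 0.1691 th-AF -0.0016 tilt [ 0.009 -0.002 -1.   ] W [ 1.  -0.5 -0. ] j6 2.75 ff 0.0 gap 0.997
```

View pics/t2.png

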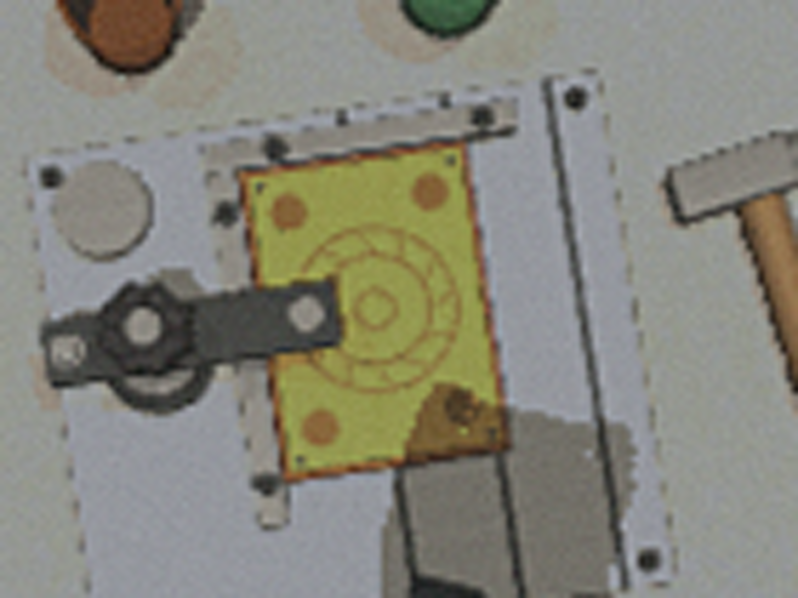

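Run:
```python
from h import *
c=cam('top')
P=[G(onz(c,260+u/5.7,145+v/5.7,.028)) for u,v in [(240,172),(466,142),(512,447),(288,480)]]
print(np.round(P,4))
for i,j in ((3,0),(2,1)): d=P[j]-P[i]; print("ang",np.arctan2(d[1],d[0]))
for u,v in [(204,150),(516,97),(518,128),(258,528),(286,523)]: print("fence",G(onz(c,260+u/5.7,145+v/5.7,.032)).round(4))
print("cap",G(onz(c,260+142/5.7,145+325/5.7,.134)))
go(.02,.09,.169,0)
```

```text
[[ 0.0994  0.039 ]
 [ 0.0982 -0.0697]
 [-0.0492 -0.0699]
 [-0.0493  0.0377]]
ang 0.009010708986021203
ang 0.0012342519483972525
fence [0.1115 0.0544]
fence [ 0.1154 -0.0961]
fence [ 0.1006 -0.0948]
fence [-0.07   0.055]
fence [-0.0695  0.0416]
cap [0.0204674 0.0912367]
t 12.28 fix xy [-0.1802 -0.0152] z 0.1659 th-AF -0.0012 tilt [ 0.003 -0.    -1.   ] W [ 0.6  0.6 -0.4] j6 2.75 ff 0.0 gap 0.992
tool shift [ 0.2001 -0.1054 -0.0026] turn about tool z -0.0012
```

Panel is seated (corner about (0.100,0.040) with angle below 0.01). Next, go above the knob.

```bash
python3 -m jog '[{"translation":[0.05,-0.0264,0],"turn":[0,0,0],"grip":0.085},{"translation":[0.05,-0.0264,0],"turn":[0,0,0],"grip":0.085},{"translation":[0.05,-0.0264,0],"turn":[0,0,0],"grip":0.085},{"translation":[0.05,-0.0264,0],"turn":[0,0,0],"grip":0.085},{"translation":[0,0,0],"turn":[0,0,-0.12],"grip":0.085},{"translation":[0,0,0],"turn":[0,0,0],"grip":0.085}]'; python3 -c "
from h import *
go(.0202,.0908,.110,.12)
c=cam('scene')
crop(c,(260,180,400,320),4.2,'pics/s4.png')"
```

```text
t: 13.02
ee_pos: [0.5798, 0.0273, 0.1632]
eef_rot: [-0.0, 0.992, 0.128, -0.002]
wrist_force: [-0.5, 0.4, 0.5]
finger_gap: 0.994
finger_force: 0.0
t 13.03 fix xy [0.0189 0.0911] z 0.1632 th-AF 0.1193 tilt [-0.003  0.    -1.   ] W [-0.5  0.4  0.5] j6 2.93 ff 0.0 gap 0.994
tool shift [0.0014 0.0005 0.0532] turn about tool z -0.0007
```

View pics/s4.png

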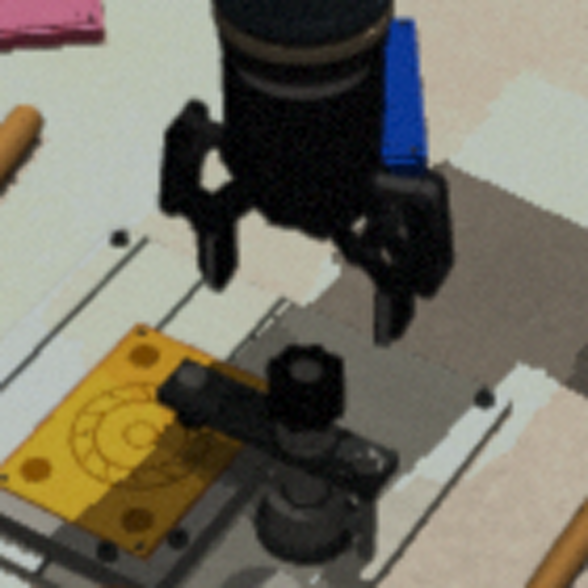

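The knob at crop (306,375) lies centrally under the two fingers. I'll descend and grip.

```bash
python3 -m jog '[{"translation":[0.0014,0,0.03],"turn":[0,0,0],"grip":0.085},{"translation":[0,0,0.023],"turn":[0,0,0],"grip":0.085},{"translation":[0,0,0],"turn":[0,0,0],"grip":0.085},{"translation":[0,0,0],"turn":[0,0,0],"grip":0.03},{"translation":[0,0,0],"turn":[0,0,0],"grip":0.03},{"translation":[0,0,0],"turn":[0,0,0],"grip":0.03},{"translation":[0,0,0],"turn":[0,0,0],"grip":0.03},{"translation":[0,0,0],"turn":[0,0,0],"grip":0.03},{"translation":[0,0,0],"turn":[0,0,0],"grip":0.03},{"translation":[0,0,0],"turn":[0,0,0],"grip":0.03}]' 40; python3 -c "
from h import *
st()"
```

```text
t: 14.32
ee_pos: [0.5813, 0.0291, 0.1139]
eef_rot: [-0.002, 0.992, 0.128, 0.001]
wrist_force: [-4.8, 9.1, 9.3]
finger_gap: 0.432
finger_force: 39.0
t 14.32 fix xy [0.0207 0.0927] z 0.1139 th-AF 0.12 tilt [ 0.001  0.004 -1.   ] W [-4.8  9.1  9.3] j6 2.93 ff 39.0 gap 0.432
```

```bash
python3 -m jog '[{"translation":[0,-0.0015,0],"turn":[0,0,0],"grip":0.03},{"translation":[0,0,0],"turn":[0,0,-0.1],"grip":0.03},{"translation":[0,0,0],"turn":[0,0,-0.1],"grip":0.03},{"translation":[0,0,0],"turn":[0,0,-0.1],"grip":0.03},{"translation":[0,0,0],"turn":[0,0,0],"grip":0.03}]'; python3 -c "
from h import *
st()"; python3 -m jog '[{"translation":[0,0,0],"turn":[0,0,-0.1],"grip":0.03},{"translation":[0,0,0],"turn":[0,0,-0.1],"grip":0.03},{"translation":[0,0,0],"turn":[0,0,-0.1],"grip":0.03},{"translation":[0,0,0],"turn":[0,0,0],"grip":0.03}]'; python3 -c "
from h import *
st()[0]['torque']"
```

```text
t: 14.95
ee_pos: [0.5813, 0.0294, 0.114]
eef_rot: [-0.001, 0.961, 0.275, 0.001]
wrist_force: [-3.9, 3.3, 9.7]
finger_gap: 0.425
finger_force: 39.2
t 14.95 fix xy [0.0207 0.093 ] z 0.114 th-AF 0.4206 tilt [ 0.002  0.002 -1.   ] W [-3.9  3.3  9.7] j6 2.63 ff 39.2 gap 0.425
t: 15.45
ee_pos: [0.5811, 0.0295, 0.1127]
eef_rot: [-0.001, 0.91, 0.415, 0.001]
wrist_force: [0.1, 5.4, -1.9]
finger_gap: 0.424
finger_force: 40.3
t 15.45 fix xy [0.0205 0.093 ] z 0.1127 th-AF 0.7189 tilt [ 0.     0.002 -1.   ] W [ 0.1  5.4 -1.9] j6 2.34 ff 40.3 gap 0.424
```

Wrist z went from +9.7 N to -1.9 N and the tool sank 1.3 mm: the thread dropped. I'll open to let it fall, and check the strap height by camera.

```bash
python3 -m jog '[{"translation":[0,0,0],"turn":[0,0,0],"grip":0.085},{"translation":[0,0,0],"turn":[0,0,0],"grip":0.085},{"translation":[0,0,0],"turn":[0,0,0],"grip":0.085},{"translation":[0,0,0],"turn":[0,0,0],"grip":0.085},{"translation":[0,0,0],"turn":[0,0,0],"grip":0.085}]'
cat > chk.py <<'E'
from h import *
st(); c=cam('scene'); im=cv2.resize(c["image"][180:320,260:400,::-1],None,fx=4.2,fy=4.2,interpolation=cv2.INTER_CUBIC)
a=cv2.imread("pics/s4.png"); t=a[352:400,165:235]; w=im[330:450,145:260]
m=cv2.matchTemplate(w,t,cv2.TM_CCOEFF_NORMED); _,v,_,l=cv2.minMaxLoc(m); print("shift px",(l[0]+145-165)/4.2,(l[1]+330-352)/4.2,v)
p=np.r_[F(.02,.02),.086]
for d in (.006,.012): print(d,np.subtract(proj(c,p-[0,0,d]),proj(c,p)))
E
python3 chk.py
```

```text
t: 16.08
ee_pos: [0.581, 0.0284, 0.1123]
eef_rot: [-0.0, 0.91, 0.415, 0.0]
wrist_force: [-1.1, -0.3, 0.5]
finger_gap: 0.998
finger_force: 0.0
t 16.07 fix xy [0.0203 0.092 ] z 0.1123 th-AF 0.7185 tilt [ 0.  0. -1.] W [-1.1 -0.3  0.5] j6 2.33 ff 0.0 gap 0.998
shift px -0.47619047619047616 2.142857142857143 0.6125496625900269
0.006 [0.09036998 1.83634914]
0.012 [0.18016955 3.66110724]
```

```bash
python3 -m jog '[{"translation":[0,0,-0.002],"turn":[0,0,-0.18],"grip":0.085},{"translation":[0,0,0],"turn":[0,0,-0.18],"grip":0.085},{"translation":[0,0,0],"turn":[0,0,-0.18],"grip":0.085},{"translation":[0,0,0],"turn":[0,0,-0.18],"grip":0.085},{"translation":[0,0,0],"turn":[0,0,-0.18],"grip":0.085},{"translation":[0,0,0],"turn":[0,0,-0.18],"grip":0.085},{"translation":[0,0,0],"turn":[0,0,-0.18],"grip":0.085},{"translation":[0,0,0],"turn":[0,0,-0.18],"grip":0.085},{"translation":[0,0,0],"turn":[0,0,-0.18],"grip":0.085},{"translation":[0,0,0],"turn":[0,0,-0.18],"grip":0.085}]'
python3 -m jog '[{"translation":[0,0,0],"turn":[0,0,-0.18],"grip":0.085},{"translation":[0,0,0],"turn":[0,0,-0.18],"grip":0.085},{"translation":[0,0,0],"turn":[0,0,-0.18],"grip":0.085},{"translation":[0,0,0],"turn":[0,0,-0.18],"grip":0.085},{"translation":[0,0,0],"turn":[0,0,-0.18],"grip":0.085},{"translation":[0,0,0],"turn":[0,0,-0.18],"grip":0.085},{"translation":[0,0,0],"turn":[0,0,-0.18],"grip":0.085},{"translation":[0,0,0],"turn":[0,0,-0.18],"grip":0.085},{"translation":[0,0,0],"turn":[0,0,-0.18],"grip":0.085},{"translation":[0,0,0],"turn":[0,0,-0.18],"grip":0.085}]'
python3 -m jog '[{"translation":[0,0,0],"turn":[0,0,-0.18],"grip":0.085},{"translation":[0,0,0],"turn":[0,0,-0.18],"grip":0.085},{"translation":[0,0,0],"turn":[0,0,-0.18],"grip":0.085},{"translation":[0,0,0],"turn":[0,0,-0.18],"grip":0.085},{"translation":[0,0,0],"turn":[0,0,-0.18],"grip":0.085},{"translation":[0,0,0],"turn":[0,0,-0.18],"grip":0.085},{"translation":[0,0,0],"turn":[0,0,-0.18],"grip":0.085},{"translation":[0,0,0],"turn":[0,0,-0.18],"grip":0.085},{"translation":[0,0,0],"turn":[0,0,-0.18],"grip":0.085},{"translation":[0,0,0],"turn":[0,0,0],"grip":0.085}]'
python3 -c "
from h import *
go(.0205,.0925,.107,.7)"
```

```text
t: 17.38
ee_pos: [0.581, 0.0285, 0.1143]
eef_rot: [-0.0, 0.238, 0.971, 0.0]
wrist_force: [-0.1, 0.3, 0.6]
finger_gap: 0.993
finger_force: 0.0
t: 18.62
ee_pos: [0.581, 0.0285, 0.1143]
eef_rot: [-0.0, -0.613, 0.79, 0.0]
wrist_force: [0.1, 0.2, 0.4]
finger_gap: 0.993
finger_force: 0.0
t: 19.88
ee_pos: [0.581, 0.0285, 0.1143]
eef_rot: [-0.0, 0.995, -0.104, -0.0]
wrist_force: [0.3, -0.2, -0.0]
finger_gap: 0.997
finger_force: 0.0
t 19.88 fix xy [0.0203 0.0921] z 0.1143 th-AF -0.3457 tilt [-0.  0. -1.] W [ 0.3 -0.2 -0. ] j6 -2.88 ff 0.0 gap 0.997
tool shift [ 0.0001 -0.0005  0.0073] turn about tool z -1.0457
```

```bash
python3 -m jog '[{"translation":[0,-0.0003,0.006],"turn":[0,0,0],"grip":0.085},{"translation":[0,0,0],"turn":[0,0,0],"grip":0.085},{"translation":[0,0,0],"turn":[0,0,0],"grip":0.03},{"translation":[0,0,0],"turn":[0,0,0],"grip":0.03},{"translation":[0,0,0],"turn":[0,0,0],"grip":0.03},{"translation":[0,0,0],"turn":[0,0,0],"grip":0.03},{"translation":[0,0,0],"turn":[0,0,0],"grip":0.03},{"translation":[0,0,0],"turn":[0,0,0],"grip":0.03}]' 50
python3 -m jog '[{"translation":[0,0,0.0002],"turn":[0,0,0.178],"grip":0.03},{"translation":[0,0,0.0002],"turn":[0,0,0.178],"grip":0.03},{"translation":[0,0,0.0002],"turn":[0,0,0.178],"grip":0.03},{"translation":[0,0,0]  ,"turn":[0,0,0],"grip":0.03}]'
python3 -c "
from h import *
print(st()[0]['torque'])"
```

```text
t: 20.88
ee_pos: [0.5813, 0.0292, 0.1087]
eef_rot: [-0.0, 0.995, -0.103, 0.0]
wrist_force: [-1.7, 3.7, 5.4]
finger_gap: 0.429
finger_force: 49.6
t: 21.38
ee_pos: [0.5812, 0.029, 0.1081]
eef_rot: [-0.0, 0.932, -0.363, 0.0]
wrist_force: [-2.1, 2.3, 6.5]
finger_gap: 0.425
finger_force: 49.9
t 21.38 fix xy [0.0205 0.0925] z 0.1081 th-AF -0.881 tilt [ 0.  0. -1.] W [-2.1  2.3  6.5] j6 -2.35 ff 49.9 gap 0.425
[ 0.5955138   0.23413137 -0.12520832]
```

```bash
python3 -m jog '[{"translation":[0,0,0.00017],"turn":[0,0,0.178],"grip":0.03},{"translation":[0,0,0.00017],"turn":[0,0,0.178],"grip":0.03},{"translation":[0,0,0.00017],"turn":[0,0,0.178],"grip":0.03},{"translation":[0,0,0.00017],"turn":[0,0,0.178],"grip":0.03},{"translation":[0,0,0.00017],"turn":[0,0,0.178],"grip":0.03},{"translation":[0,0,0.00017],"turn":[0,0,0.178],"grip":0.03},{"translation":[0,0,0.00017],"turn":[0,0,0.178],"grip":0.03},{"translation":[0,0,0.00017],"turn":[0,0,0.178],"grip":0.03},{"translation":[0,0,0.00017],"turn":[0,0,0.178],"grip":0.03},{"translation":[0,0,0.00017],"turn":[0,0,0.178],"grip":0.03}]'
python3 -m jog '[{"translation":[0,0,0.00017],"turn":[0,0,0.178],"grip":0.03},{"translation":[0,0,0.00017],"turn":[0,0,0.178],"grip":0.03},{"translation":[0,0,0.00017],"turn":[0,0,0.178],"grip":0.03},{"translation":[0,0,0.00017],"turn":[0,0,0.178],"grip":0.03},{"translation":[0,0,0.00017],"turn":[0,0,0.178],"grip":0.03},{"translation":[0,0,0.00017],"turn":[0,0,0.178],"grip":0.03},{"translation":[0,0,0.00017],"turn":[0,0,0.178],"grip":0.03},{"translation":[0,0,0.00017],"turn":[0,0,0.178],"grip":0.03},{"translation":[0,0,0.00017],"turn":[0,0,0.178],"grip":0.03},{"translation":[0,0,0.00017],"turn":[0,0,0.178],"grip":0.03}]'
python3 chk.py
```

```text
t: 22.62
ee_pos: [0.581, 0.029, 0.1065]
eef_rot: [0.0, -0.302, 0.953, 0.0]
wrist_force: [-2.9, 3.0, 7.5]
finger_gap: 0.423
finger_force: 50.0
t: 23.88
ee_pos: [0.581, 0.0293, 0.1048]
eef_rot: [-0.0, 0.55, 0.835, 0.0]
wrist_force: [-2.2, 4.0, 7.8]
finger_gap: 0.429
finger_force: 49.9
t 23.88 fix xy [0.0203 0.0929] z 0.1048 th-AF 1.8394 tilt [ 0.     0.001 -1.   ] W [-2.2  4.   7.8] j6 1.22 ff 49.9 gap 0.429
shift px 0.23809523809523808 2.380952380952381 0.8857283592224121
0.006 [0.09036998 1.83634914]
0.012 [0.18016955 3.66110724]
```

```bash
python3 -m jog '[{"translation":[0,0,0.00017],"turn":[0,0,0.178],"grip":0.03},{"translation":[0,0,0.00017],"turn":[0,0,0.178],"grip":0.03},{"translation":[0,0,0.00017],"turn":[0,0,0.178],"grip":0.03},{"translation":[0,0,0.00017],"turn":[0,0,0.178],"grip":0.03},{"translation":[0,0,0.00017],"turn":[0,0,0.178],"grip":0.03},{"translation":[0,0,0.00017],"turn":[0,0,0.178],"grip":0.03},{"translation":[0,0,0.00017],"turn":[0,0,0.178],"grip":0.03},{"translation":[0,0,0.00017],"turn":[0,0,0.178],"grip":0.03},{"translation":[0,0,0.00017],"turn":[0,0,0.178],"grip":0.03},{"translation":[0,0,0.00017],"turn":[0,0,0.178],"grip":0.03},{"translation":[0,0,0],"turn":[0,0,0],"grip":0.03},{"translation":[0,0,0],"turn":[0,0,0],"grip":0.03}]'
python3 - <<'E'
exec(open('chk.py').read())
a=c["image"][:,:,::-1]; crop(c,(190,170,420,340),3.4,"pics/s5.png")
E
```

```text
t: 25.42
ee_pos: [0.5813, 0.0292, 0.1031]
eef_rot: [-0.0, 0.995, 0.101, 0.0]
wrist_force: [-0.8, 4.0, 5.3]
finger_gap: 0.423
finger_force: 49.9
t 25.43 fix xy [0.0207 0.0927] z 0.1031 th-AF 0.0648 tilt [ 0.001  0.001 -1.   ] W [-0.8  4.   5.3] j6 2.99 ff 49.9 gap 0.423
shift px 0.0 3.095238095238095 0.8732326626777649
0.006 [0.09036998 1.83634914]
0.012 [0.18016955 3.66110724]
```

View pics/s5.png

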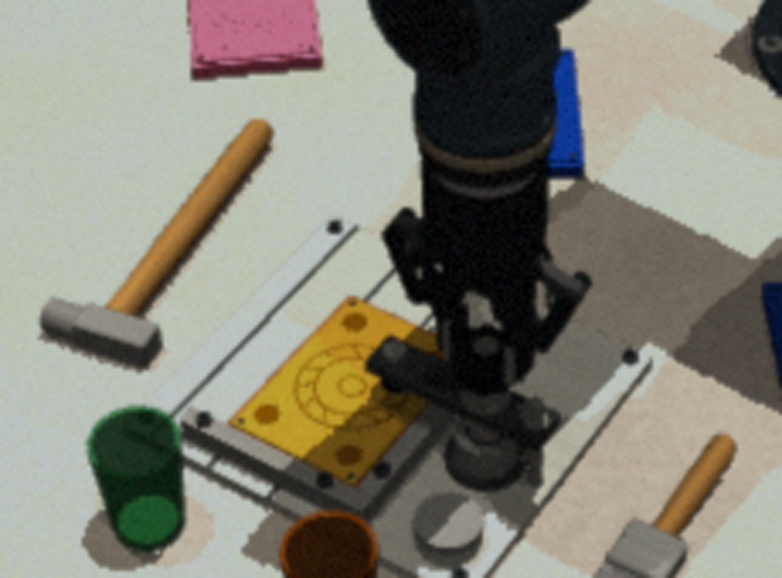

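The tool followed the screw down 5.6 mm over 5.87 rad, and the strap is visibly lower. The panel is flush and the tools and tin are in place, so I'll hand in.

```bash
python3 -c "
from station import r
print(r.close_job())"
```

```text
the job is handed in; nothing more can be done
None
```

I handed the job in at about 25.5 s of the 72 s; it printed no verdict. The panel is flush in the fence corner, and the screw dropped and then went 5.87 rad (about 0.93 turn) forward, for an estimated 11.4 mm sunk. The gripper still holds the knob at 50 N, and the tin and tools in view looked untouched.

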